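Clamp a spice jar in the crank jar vise

TASK

Of the three loose spice jars on the front right of the worktop, set the one with pink-red spice upright on the bed of the jar vise, between the moving jaw and the V-block. Then hold the loose wooden sleeve of the crank and wind it clockwise, never letting the crank turn without your hold on the sleeve, until you feel the jar clamped snugly against the V-block: about 15 newtons on the glass, never more than 30. Let go with the jar left clamped, and do not move the other two.

Things in the scene. Friction and masses are not known exactly. Their poses are not given: they have to be found in the camera images.
- vise: Dark green jar vise, fixed; bed plate 110 x 340 x 12 mm. Origin on the worktop under the bed (bed: x +-55, y -180 to +160 mm), z up, bed top 12 mm up. y is the line of the jaws: a gear tower (62 x 64 mm, 62 mm high) with the crank on top is centred at y = -115 mm, the moving jaw travels in +y towards a fixed aluminium V-block at the +y end.
- jar_bay (a point): Point on top of the bed in the open gap (vise x = 0, y = 52 mm), a good spot for the jar: the jaw pushes it along the bed into the V-block, which centres it. The V-block (62 mm wide, 46 mm high above the bed) is bolted on anew each time: a jar seated in it has its axis between vise y = 82 and 98 mm, not measured, to be felt.
- jaw: Moving aluminium jaw, 44 mm wide, top 59 mm above the worktop, driven by the crank. Axes as the vise. Origin at worktop height on its front (+y) face; it carries a sprung black rubber pad, whose face stands 9.5 mm ahead of the origin in +y, unloaded, and gives way by 1 mm per 8 N (5.5 mm at most).
- crank (a joint): Rad, positive clockwise from above; 1 rad moves the jaw 11 mm in +y. At 0 the arm points along the vise's -x; starts at 0 to 1.4; the pad meets a seated jar at 6.4 to 7.9. Stiff: a steady 8 N at the sleeve turns it empty, plus 0.24 N per newton of clamping. A hand that pauses after small equal pushes feels less, about 2 N empty, 4 N when snug: look for the rise. It stays where left, also clamped.
- crank_axis (a point): Fixed point on the upright axis of the crank, 104 mm above the worktop, level with the middle of the sleeve (vise x = 0, y = -115 mm).
- sleeve_mid (a point): Middle of the crank's upright wooden sleeve with brass rings, 26 mm diameter, 50 mm long, 45 mm from the crank axis. It spins freely on its pin, so a hand that holds it can keep its own direction all the way round. The steel crank arm lies 31 to 39 mm below this point.
- red_jar_mid (a point): Spice jar with pink-red contents, clear glass, cork top, 44 mm diameter, 92 mm high, about 0.11 kg. Point on its axis, half-way up; z along the axis. The glass runs from the foot to 72 mm up, the cork (37 mm diameter) above.
- brown_jar_mid (a point): The same jar with grey-brown contents, bystander: axis, half-way up.
- yellow_jar_mid (a point): The same jar with pale yellow contents, bystander: axis, half-way up.
- red_jar: The pink-red jar itself; origin at the centre of its foot, z along its axis.
- sleeve: The sleeve itself; origin at its middle, z up; it turns about its pin.
Things that resemble listed ones, but are neither listed nor needed, are in the scene too. What is shaped like the red_jar but black, orange or purple is not meant.

How it is judged:
By the outcome, as a careful person would: the job done as asked, in the order asked, and still so for the second after the job is handed in, with the robot touching nothing.
It also fails if it takes over 72 s, if anything falls off the work surface, if the arm or the gripper's body presses on something with over 40 N, if the wrist force passes 120 N, or if a joint passes its speed limit or range.

ROBOT

A 6-joint arm with a two-finger parallel gripper is mounted at the origin on a cart in front of the work surface, level with it; the furniture and walls round the work are solid. World frame = base frame: x ahead of the robot, y to its left, z up, the work surface at z = 0. Lengths are in m, angles in rad, forces in N, time in s.
With the tool pointing down it reaches from about 0.275 to 0.85 m from the base axis. Payload 19 kg.
Tool frame: the origin (TCP) lies midway between the tips of the shut fingers; the grasp point (between the pads) lies bot.grip_depth behind it (bot.grip_depth is the distance from the TCP to the grasp point, in m); z points along the fingers, y is the line along which they close (so a half turn about z gives the same grasp; the last joint's range is limited). The gripper opens to 85 mm and grips with 20 to 120 N. Pads are 22 mm wide; open, the fingers measure 114 mm over their backs; the gripper's body (76 mm by 85 mm) begins 54 mm behind the grasp point. The pads swing forward as they close: fully open they stand 13 mm farther back than shut.
Start: joints at [1.033, 0.15, 1.437, -0, 1.554, -0.134], TCP at [0.226, 0.529, 0.231] pointing down, gripper open.
Joint ranges: [-2.8, 2.8], [-0.68, 2.1], [0.12, 2.68], [-1.39, 4.53], [0.16, 2.79], [-2.81, 2.81]. Speed limits (rad/s): [1.89, 1.89, 2.22, 3.01, 3.01, 3.01].

INTERFACE

Orientations are given as a unit quaternion [w, x, y, z].
In Python, from bench import bot gives the robot as it stands.
- The arm moves only by the tool apply_moves, never from a script. Its argument "plan" is a list of rows, each an object of numbers: "x", "y", "z": the shift along the world's x, y, z in units of 0.15 m (1.0 is 0.15 m); "spin": the turn about the world's z in units of 45 degrees (1.0 is 45 degrees); "fingers": the opening, from 0 (shut) to 1 (fully open). In form: [{"x": .., "y": .., "z": .., "spin": .., "fingers": ..}, ...]. A call has 1 to 8 rows; each row shifts and turns the commanded pose from where the row before left it; what a row does not reach is not made up. A row lasts 1/10 s, in which the tool goes at most 50 mm and 8.59 degrees, less where a joint would pass 70% of its speed; a pose out of reach is approached as far as the arm can. A call with a number of a shift or a turn outside -1 to 1 is refused whole. A call with a gripper value outside its range is refused whole. The fingers move at their own pace and stop on an object; the grip force is fixed at half the most. Time passes only in rows, so rows that do not move let the fingers close. It gives the time, the measured TCP pose, the force, the opening and the grip force at its end, in the units of the state.
- bot.state(): the state, without advancing time (a new reading comes with each control period).
- bot.capture(name): name is "side" or "top"; returns a dict with "pixels" (420x560x3 uint8, blue, green, red), "mtx" (3x3 intrinsics, pixels), "rvec" (rotation vector, rad) and "tvec" (3), from world to camera coordinates, as OpenCV has them. Camera axes: x right, y down, z forward; pixel columns grow to the right and rows downward; lengths in m; the calibration is good to about 2 mm. A picture is of the moment at which its call begins. There is no depth.
- bot.job_done(): hands the job in; it is judged then, once.
The state is a dict: "t": time; "q": joint angles; "qvel": joint speeds; "tau": joint torques, N m; "ee_pos": TCP position; "ee_rot": TCP orientation; "force": force on the tool from outside, world axes, zero at the start; "wrist_torque": the same for the moment, N m; "grip_width": finger opening in m; "gripper_force": force on a finger pad.
Only numpy, scipy, OpenCV 4.12 (cv2) and the standard library are available. Lean on these libraries where they do the work, as an engineer would, in place of code of your own. Each camera call takes 0.05 s, during which the arm holds its last target. There are 200 camera calls.

## Working session

There is one attempt and no reset: what is moved stays moved. The work goes in short steps, Python scripts to look and compute and a tool call to move; the robot and the scene stay as the last step left them, time stands still between calls to the robot, and variables do not carry over. Pictures are saved under pics/ and viewed, at most 10 in all, crops included, and the job is handed in when it is done.

Besides the shell and the picture viewer there is one more tool, called after ">>>" in YAML: its name, and indented under it one key for each argument. apply_moves: Moves the arm, as the interface text tells. Its arguments: {"type":"object","properties":{"plan":{"type":"array"}},"required":["plan"]}

```bash
mkdir -p pics
cat > h.py <<'E'
import numpy as np, cv2
from bench import bot
def shot(n,f):
    c=bot.capture(n); cv2.imwrite(f'pics/{f}.png',c['pixels']); np.savez(f'{f}.npz',**c); return c
def ray(c,u,v):
    R=cv2.Rodrigues(np.array(c['rvec'],float))[0]; t=np.array(c['tvec'],float).reshape(3)
    p=cv2.undistortPoints(np.array([[[u,v]]],float),np.array(c['mtx'],float),None)[0,0]
    return -R.T@t, R.T@np.array([p[0],p[1],1.])
def atz(c,u,v,z):
    o,d=ray(c,u,v); return o+d*(z-o[2])/d[2]
def proj(c,P):
    return cv2.projectPoints(np.array(P,float).reshape(-1,1,3),np.array(c['rvec'],float),np.array(c['tvec'],float),np.array(c['mtx'],float),None)[0].reshape(-1,2)
def load(f): return dict(np.load(f'{f}.npz'))
E
python3 - <<'E'
from h import *
for n in('top','side'):
    c=shot(n,n+'0'); print(n,ray(c,280,210))
print(bot.state(),bot.grip_depth)
E
```

```text
top (array([ 0.38629565, -0.21052885,  1.2549477 ]), array([ 0.09456829, -0.0363335 , -0.99497252]))
side (array([ 0.14625799, -1.14499025,  1.01331619]), array([ 0.27098815,  0.65851724, -0.70233419]))
{'t': 0.1, 'q': array([ 1.03298793e+00,  1.50960064e-01,  1.43792091e+00,  1.45406813e-05,
        1.55381136e+00, -1.34017956e-01]), 'qvel': array([ 1.55676103e-03, -5.23724302e-04, -7.04250207e-04,  1.58882597e-03,
       -8.57817129e-04,  3.91462485e-05]), 'tau': array([ 5.11513805e-03, -7.14381194e+01, -5.71795607e+01, -1.23751024e-04,
        6.91265028e-03, -6.80087282e-05]), 'ee_pos': array([0.22583677, 0.52856654, 0.23074505]), 'ee_rot': array([-1.88107020e-04,  2.00526509e-01,  9.79688122e-01, -5.16711739e-04]), 'force': array([-0.55683117,  0.54927093, -0.7466353 ]), 'wrist_torque': array([ 0.05687913, -0.00928677, -0.06901626]), 'gripper_force': 0.0, 'grip_width': 0.0857606833045402} 0.0187
```

View pics/top0.png

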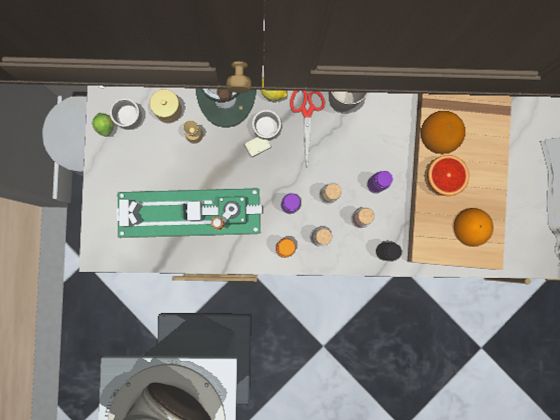

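View pics/side0.png

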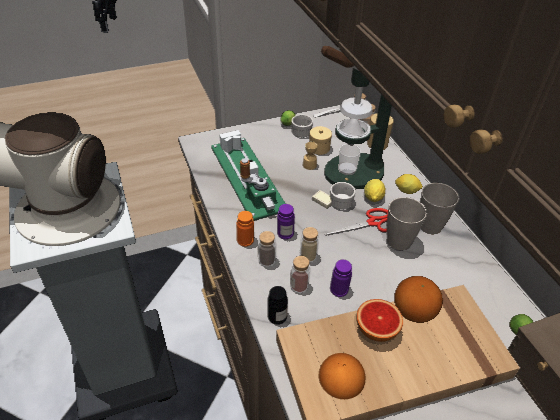

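The top view shows the vise at (190,213) with the V-block at the left, its sleeve near (218,222), and three corked jars at (332,191), (365,216) and (321,236). The side view shows those jars as pale yellow (310,243), pink-red (300,273) and grey-brown (267,248). The look-alikes are orange (245,229), purple (286,221) and (342,278), and black (278,304). I choose the pink-red jar: side (300,273), top (365,216). Next is a close crop.

Run:
```python
from h import *
a=load('top0')['pixels'][175:265,100:280]; b=load('top0')['pixels'][175:265,275:405]; s=load('side0')['pixels'][125:225,200:300]; s2=load('side0')['pixels'][195:310,225:365]
def up(i,w,h): return cv2.resize(i,(w,h),interpolation=cv2.INTER_CUBIC)
cv2.imwrite('pics/c1.png',up(a,800,400))
L=np.zeros((600,800,3),np.uint8)
L[:277,:400]=up(b,400,277); L[:400,400:]=up(s,400,400); L[277:,:394]=up(s2,394,323)
cv2.imwrite('pics/c2.png',L)
```

```text
(no output)
```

View pics/c1.png

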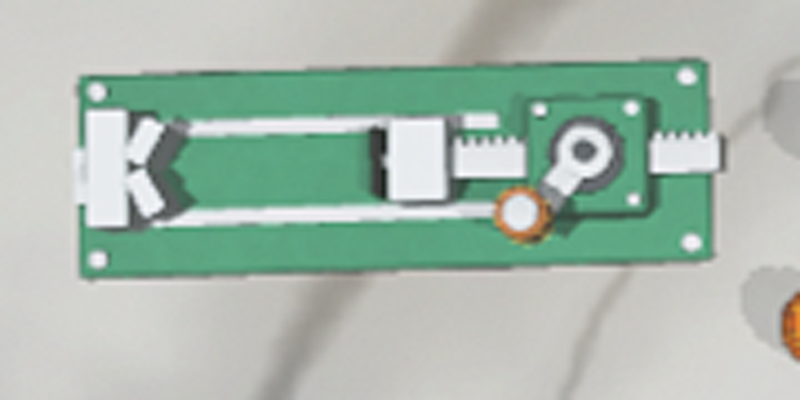

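View pics/c2.png

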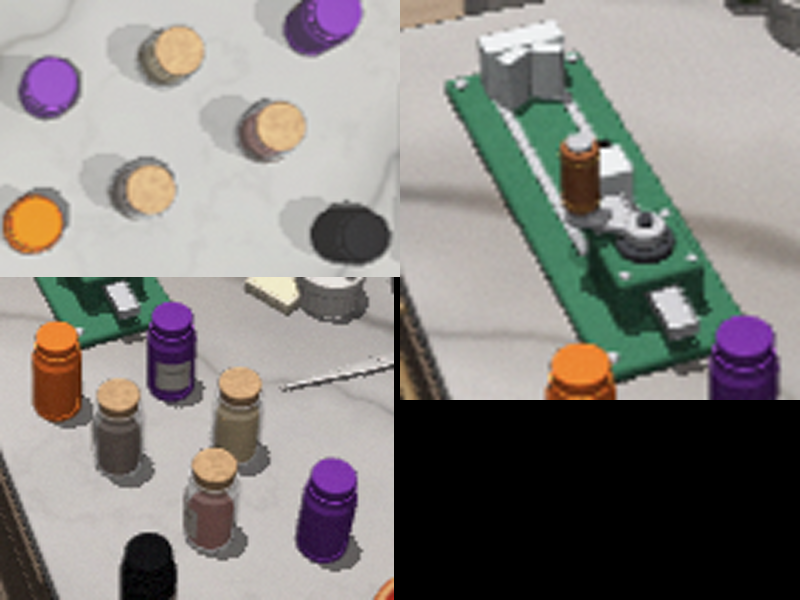

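```bash
cat > m.py <<'E'
from h import *
from scipy.optimize import least_squares
c=load('top0'); s=load('side0')
f=lambda x,y,k,ox,oy:((x+.5)/k-.5+ox,(y+.5)/k-.5+oy)
cor=[f(*p,4.444,100,175) for p in((80,77),(708,61),(713,257),(80,277))]
W=np.array([atz(c,*p,.012)[:2] for p in cor])
L=np.array([(55,160),(55,-180),(-55,-180),(-55,160)])/1000
def T(p,l): 
    a=p[2]; return np.array(l)@np.array([[np.cos(a),np.sin(a)],[-np.sin(a),np.cos(a)]])+p[:2]
r=least_squares(lambda p:(T(p,L)-W).ravel(),[.4,0,0])
v=r.x
if __name__=='__main__':
    print('vise',v,np.round(r.fun*1000,1))
    print('bay',T(v,[0,.052]),'axis',T(v,[0,-.115]))
    print('sleeve top',sl:=atz(c,*f(520,210,4.444,100,175),.129))
    d=sl[:2]-T(v,[0,-.115]); print('r',np.linalg.norm(d),'crank',np.arctan2(d[1],-d[0])*-1, 'd',d)
    for n,p in dict(red=(275,128),yel=(178,53),bro=(150,190),pur=(50,85),ora=(34,222)).items(): print(n,atz(c,*f(*p,400/130,275,175),.092))
    # side
    k=394/140
    for n,p in dict(red=(214,467),yel=(239,383),bro=(119,395)).items(): print('side',n,atz(s,*f(p[0],p[1]-277,k,225,195),.092))
    print('side sleeve top',atz(s,*f(580-400,143,4,200,125),.129))
    q=[(455-400,88),(740-400,310),(603-400,378)]
    print('side corners',[T(v,[0,0])*0+atz(s,*f(*p,4,200,125),.012)[:2] for p in q], T(v,L))
E
python3 m.py
```

```text
vise [ 0.49428754 -0.02810958  0.04691095] [ 1.3  1.6  1.8 -1.  -1.9 -1.5 -1.2  0.8]
bay [0.49184906 0.02383321] axis [ 0.49968032 -0.14298307]
sleeve top [ 0.46494282 -0.11479106  0.129     ]
r 0.044737931738235 crank -0.6817577925714319 d [-0.03473749  0.028192  ]
red [ 0.48619815 -0.44288751  0.092     ]
yel [ 0.54017765 -0.37114306  0.092     ]
bro [ 0.43914388 -0.35135746  0.092     ]
pur [ 0.51473107 -0.27731475  0.092     ]
ora [ 0.41443019 -0.26703498  0.092     ]
side red [ 0.48650873 -0.45195128  0.092     ]
side yel [ 0.54119504 -0.37447474  0.092     ]
side bro [ 0.4414034  -0.35399363  0.092     ]
side sleeve top [ 0.46567449 -0.11321984  0.129     ]
side corners [array([0.43863475, 0.11653461]), array([ 0.55531444, -0.1817887 ]), array([ 0.4469526 , -0.21244789])] [[ 0.54172403  0.13429356]
 [ 0.5576679  -0.2053324 ]
 [ 0.44778892 -0.21049072]
 [ 0.43184504  0.12913524]]
```

>>> apply_moves:
  plan:
    - {"x": 0.07, "y": -0.27, "z": 0, "spin": -0.06, "fingers": 1}
    - {"x": 0.07, "y": -0.27, "z": 0, "spin": -0.06, "fingers": 1}
    - {"x": 0.07, "y": -0.27, "z": 0, "spin": -0.06, "fingers": 1}
    - {"x": 0.07, "y": -0.27, "z": 0, "spin": -0.06, "fingers": 1}
    - {"x": 0.07, "y": -0.27, "z": 0, "spin": -0.06, "fingers": 1}
    - {"x": 0.07, "y": -0.27, "z": 0, "spin": -0.06, "fingers": 1}
    - {"x": 0.07, "y": -0.27, "z": 0, "spin": -0.06, "fingers": 1}
    - {"x": 0.07, "y": -0.27, "z": 0, "spin": -0.06, "fingers": 1}

```text
t: 0.9
ee_pos: [0.3098, 0.2032, 0.2312]
ee_rot: [0.0, 0.381, 0.924, -0.0]
force: [1.3, -0.5, 0.1]
grip_width: 0.0855
gripper_force: 0.0
```

>>> apply_moves:
  plan:
    - {"x": 0.07, "y": -0.27, "z": 0, "spin": -0.06, "fingers": 1}
    - {"x": 0.07, "y": -0.27, "z": 0, "spin": -0.06, "fingers": 1}
    - {"x": 0.07, "y": -0.27, "z": 0, "spin": -0.06, "fingers": 1}
    - {"x": 0.07, "y": -0.27, "z": 0, "spin": -0.06, "fingers": 1}
    - {"x": 0.07, "y": -0.27, "z": 0, "spin": -0.06, "fingers": 1}
    - {"x": 0.07, "y": -0.27, "z": 0, "spin": -0.06, "fingers": 1}
    - {"x": 0.07, "y": -0.27, "z": 0, "spin": -0.06, "fingers": 1}
    - {"x": 0.07, "y": -0.27, "z": 0, "spin": -0.06, "fingers": 1}

```text
t: 1.7
ee_pos: [0.3938, -0.1211, 0.2312]
ee_rot: [0.0, 0.548, 0.836, 0.0]
force: [1.2, -0.8, -0.3]
grip_width: 0.0856
gripper_force: 0.0
```

>>> apply_moves:
  plan:
    - {"x": 0.07, "y": -0.27, "z": 0, "spin": -0.06, "fingers": 1}
    - {"x": 0.07, "y": -0.27, "z": 0, "spin": -0.06, "fingers": 1}
    - {"x": 0.07, "y": -0.27, "z": 0, "spin": -0.06, "fingers": 1}
    - {"x": 0.07, "y": -0.27, "z": 0, "spin": -0.06, "fingers": 1}
    - {"x": 0.07, "y": -0.27, "z": 0, "spin": -0.06, "fingers": 1}
    - {"x": 0.07, "y": -0.27, "z": 0, "spin": -0.06, "fingers": 1}
    - {"x": 0.07, "y": -0.2, "z": 0, "spin": -0.06, "fingers": 1}
    - {"x": 0, "y": 0, "z": 0, "spin": 0, "fingers": 1}

```text
t: 2.5
ee_pos: [0.4675, -0.3953, 0.2296]
ee_rot: [-0.001, 0.679, 0.735, -0.0]
force: [0.4, 0.3, 0.3]
grip_width: 0.0857
gripper_force: 0.0
```

>>> apply_moves:
  plan:
    - {"x": 0.06, "y": -0.16, "z": 0, "spin": -0.04, "fingers": 1}
    - {"x": 0.06, "y": -0.17, "z": -0.1, "spin": 0, "fingers": 1}
    - {"x": 0, "y": 0, "z": -0.2, "spin": 0, "fingers": 1}
    - {"x": 0, "y": 0, "z": -0.23, "spin": 0, "fingers": 1}
    - {"x": 0, "y": 0, "z": -0.2, "spin": 0, "fingers": 1}
    - {"x": 0, "y": 0, "z": -0.1, "spin": 0, "fingers": 1}
    - {"x": 0, "y": 0, "z": 0, "spin": 0, "fingers": 1}

```text
t: 3.2
ee_pos: [0.4849, -0.4407, 0.105]
ee_rot: [-0.002, 0.688, 0.725, 0.0]
force: [0.5, 0.4, -0.0]
grip_width: 0.0853
gripper_force: 0.0
```

Run:
```python
from h import *
c=shot('top','t1'); s=shot('side','s1')
up=lambda i,w,h: cv2.resize(i,(w,h),interpolation=cv2.INTER_CUBIC)
L=np.hstack([up(c['pixels'][165:265,300:420],400,333),up(s['pixels'][200:300,240:360],400,333)])
cv2.imwrite('pics/c3.png',L)
```

```text
(no output)
```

View pics/c3.png

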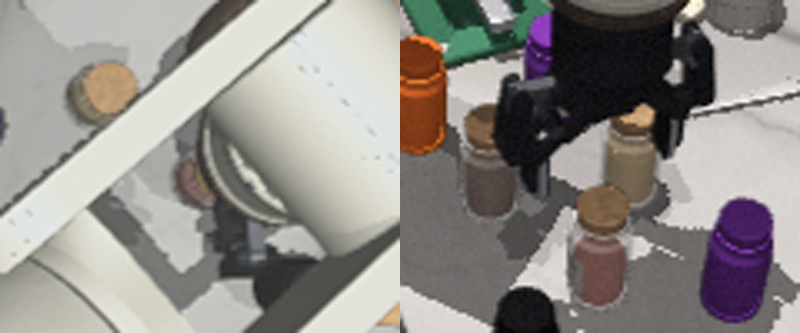

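The gripper is above the pink-red jar. In the right half its cork is at about (603,201), and the fingertips are at (537,190) and (668,140). I'll check the jar position again by projection.

Run:
```python
from h import *
s=load('s1')
f=lambda x,y:((x+.5)/3.333-.5+240,(y+.5)/3.333-.5+200)
for y in(197,201,205): print(atz(s,*f(203,y),.092))
for y in(-.441,-.446,-.451):
  print(y,(proj(s,[[.486,y,.092],[.486,y,0],[.467,y,.092],[.505,y,.092]])-[240,200])*3.333)
```

```text
[ 0.48998309 -0.44256884  0.092     ]
[ 0.48864384 -0.44581795  0.092     ]
[ 0.48731024 -0.44905333  0.092     ]
-0.441 [[195.50427851 195.65384566]
 [188.79687611 279.43724933]
 [169.39363991 202.85559372]
 [221.39656359 188.51232313]]
-0.446 [[198.31189655 201.03294584]
 [191.44497591 284.76849591]
 [172.13947093 208.27775563]
 [224.26483969 193.84889118]]
-0.451 [[201.13533309 206.4423526 ]
 [194.10724084 290.12826022]
 [174.90083794 213.73059627]
 [227.14920809 199.21539974]]
```

>>> apply_moves:
  plan:
    - {"x": 0.014, "y": -0.04, "z": -0.1, "spin": 0, "fingers": 1}
    - {"x": 0, "y": 0, "z": -0.15, "spin": 0, "fingers": 1}
    - {"x": 0, "y": 0, "z": -0.15, "spin": 0, "fingers": 1}
    - {"x": 0, "y": 0, "z": -0.1, "spin": 0, "fingers": 1}
    - {"x": 0, "y": 0, "z": 0, "spin": 0, "fingers": 0.4}
    - {"x": 0, "y": 0, "z": 0, "spin": 0, "fingers": 0}
    - {"x": 0, "y": 0, "z": 0, "spin": 0, "fingers": 0}
    - {"x": 0, "y": 0, "z": 0, "spin": 0, "fingers": 0}

```text
t: 4.1
ee_pos: [0.488, -0.4485, 0.0334]
ee_rot: [0.001, 0.689, 0.725, -0.0]
force: [-0.7, -0.5, 6.7]
grip_width: 0.0414
gripper_force: 60.8
```

>>> apply_moves:
  plan:
    - {"x": 0, "y": 0, "z": 0, "spin": 0, "fingers": 0}
    - {"x": 0, "y": 0, "z": 0, "spin": 0, "fingers": 0}
    - {"x": 0, "y": 0, "z": 0, "spin": 0, "fingers": 0}

```text
t: 4.4
ee_pos: [0.488, -0.4485, 0.0334]
ee_rot: [0.001, 0.689, 0.725, -0.0]
force: [-1.3, -0.1, 5.9]
grip_width: 0.0422
gripper_force: 60.8
```

>>> apply_moves:
  plan:
    - {"x": 0, "y": 0, "z": 0.1, "spin": 0, "fingers": 0}
    - {"x": 0, "y": 0, "z": 0.2, "spin": 0, "fingers": 0}
    - {"x": 0, "y": 0, "z": 0.25, "spin": 0, "fingers": 0}
    - {"x": 0, "y": 0, "z": 0.25, "spin": 0, "fingers": 0}
    - {"x": 0, "y": 0, "z": 0.15, "spin": 0, "fingers": 0}
    - {"x": 0, "y": 0.05, "z": 0.05, "spin": 0, "fingers": 0}
    - {"x": 0, "y": 0.1, "z": 0, "spin": 0, "fingers": 0}
    - {"x": 0, "y": 0.2, "z": 0, "spin": 0, "fingers": 0}

```text
t: 5.2
ee_pos: [0.4869, -0.3944, 0.1802]
ee_rot: [-0.001, 0.689, 0.725, -0.0]
force: [0.4, -0.2, -1.2]
grip_width: 0.0417
gripper_force: 60.9
```

>>> apply_moves:
  plan:
    - {"x": 0, "y": 0.25, "z": 0, "spin": 0, "fingers": 0}
    - {"x": 0, "y": 0.25, "z": 0, "spin": 0, "fingers": 0}
    - {"x": 0, "y": 0.25, "z": 0, "spin": 0, "fingers": 0}
    - {"x": 0, "y": 0.25, "z": 0, "spin": 0, "fingers": 0}
    - {"x": 0, "y": 0.25, "z": 0, "spin": 0, "fingers": 0}
    - {"x": 0, "y": 0.25, "z": 0, "spin": 0, "fingers": 0}
    - {"x": 0, "y": 0.25, "z": 0, "spin": 0, "fingers": 0}
    - {"x": 0, "y": 0.25, "z": 0, "spin": 0, "fingers": 0}

```text
t: 6.0
ee_pos: [0.486, -0.0926, 0.1802]
ee_rot: [-0.001, 0.688, 0.725, -0.0]
force: [0.8, 0.5, -0.7]
grip_width: 0.0419
gripper_force: 60.9
```

>>> apply_moves:
  plan:
    - {"x": 0, "y": 0.25, "z": 0, "spin": 0, "fingers": 0}
    - {"x": 0, "y": 0.25, "z": 0, "spin": 0, "fingers": 0}
    - {"x": 0, "y": 0.2, "z": 0, "spin": 0, "fingers": 0}
    - {"x": 0, "y": 0.1, "z": 0, "spin": 0, "fingers": 0}
    - {"x": 0, "y": 0, "z": 0, "spin": 0, "fingers": 0}
    - {"x": 0, "y": 0, "z": 0, "spin": 0, "fingers": 0}

```text
t: 6.6
ee_pos: [0.4866, 0.0251, 0.1807]
ee_rot: [-0.001, 0.688, 0.726, -0.001]
force: [-0.2, -1.2, -1.8]
grip_width: 0.0419
gripper_force: 60.9
```

Run:
```python
from h import *
c=shot('top','t2'); s=shot('side','s2'); st=bot.state(); print(st['ee_pos'],st['grip_width'],st['force'])
up=lambda i,w,h: cv2.resize(i,(w,h),interpolation=cv2.INTER_CUBIC)
L=np.hstack([up(c['pixels'][150:270,100:260],400,300),up(s['pixels'][60:240,170:320],400,480)[:300] if 0 else up(s['pixels'][90:210,190:350],400,300)])
cv2.imwrite('pics/c4.png',L)
```

```text
[0.48704906 0.02428475 0.1811624 ] 0.04205902963723348 [-0.31308395 -0.09379848 -1.00220702]
```

View pics/c4.png

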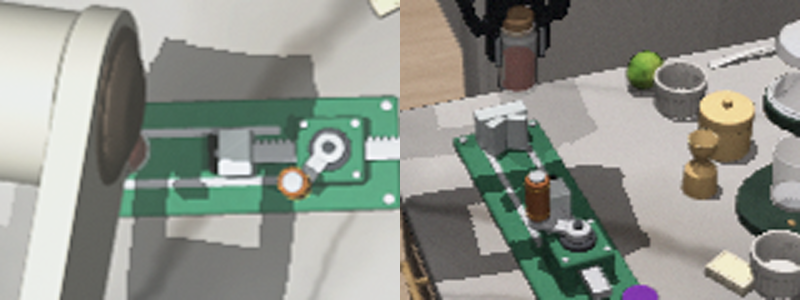

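The jar hangs upright in the gripper, with its foot near (517,83) on the right, above the bay. I'll lower it.

Run:
```python
from h import *
s=load('s2'); print(atz(s,117.5/2.5-.5+190,83/2.5-.5+90,.148), (proj(s,[.487,.0243,.148])-[190,90])*2.5)
```

```text
[0.48849374 0.02830307 0.148     ] [[116.04510057  84.003932  ]]
```

>>> apply_moves:
  plan:
    - {"x": 0.032, "y": 0, "z": -0.1, "spin": 0, "fingers": 0}
    - {"x": 0, "y": 0, "z": -0.2, "spin": 0, "fingers": 0}
    - {"x": 0, "y": 0, "z": -0.2, "spin": 0, "fingers": 0}
    - {"x": 0, "y": 0, "z": -0.2, "spin": 0, "fingers": 0}
    - {"x": 0, "y": 0, "z": -0.1, "spin": 0, "fingers": 0}
    - {"x": 0, "y": 0, "z": -0.05, "spin": 0, "fingers": 0}
    - {"x": 0, "y": 0, "z": 0, "spin": 0, "fingers": 0}
    - {"x": 0, "y": 0, "z": 0, "spin": 0, "fingers": 0}

```text
t: 7.5
ee_pos: [0.4927, 0.0244, 0.055]
ee_rot: [0.0, 0.689, 0.725, 0.0]
force: [0.2, 0.1, -0.7]
grip_width: 0.0424
gripper_force: 60.9
```

>>> apply_moves:
  plan:
    - {"x": 0, "y": 0, "z": -0.02, "spin": 0, "fingers": 0}
    - {"x": 0, "y": 0, "z": -0.02, "spin": 0, "fingers": 0}
    - {"x": 0, "y": 0, "z": -0.01, "spin": 0, "fingers": 0}
    - {"x": 0, "y": 0, "z": 0, "spin": 0, "fingers": 0}
    - {"x": 0, "y": 0, "z": 0, "spin": 0, "fingers": 0}

```text
t: 8.0
ee_pos: [0.4924, 0.0247, 0.0469]
ee_rot: [-0.0, 0.689, 0.725, -0.0]
force: [-0.1, -0.2, -1.3]
grip_width: 0.042
gripper_force: 60.9
```

>>> apply_moves:
  plan:
    - {"x": 0, "y": 0, "z": -0.007, "spin": 0, "fingers": 0}
    - {"x": 0, "y": 0, "z": -0.005, "spin": 0, "fingers": 0}
    - {"x": 0, "y": 0, "z": 0, "spin": 0, "fingers": 0}

```text
t: 8.3
ee_pos: [0.4925, 0.0247, 0.0454]
ee_rot: [0.0, 0.689, 0.725, 0.0]
force: [-2.6, -0.7, 7.3]
grip_width: 0.0419
gripper_force: 61.8
```

>>> apply_moves:
  plan:
    - {"x": 0, "y": 0, "z": 0, "spin": 0, "fingers": 0.8}
    - {"x": 0, "y": 0, "z": 0, "spin": 0, "fingers": 0.8}
    - {"x": 0, "y": 0, "z": 0, "spin": 0, "fingers": 0.8}
    - {"x": 0, "y": 0, "z": 0.1, "spin": 0, "fingers": 0.8}
    - {"x": 0, "y": 0, "z": 0.2, "spin": 0, "fingers": 0.8}
    - {"x": 0, "y": 0, "z": 0.25, "spin": 0, "fingers": 0.8}
    - {"x": 0, "y": 0, "z": 0.25, "spin": 0, "fingers": 0.8}
    - {"x": 0, "y": 0, "z": 0.2, "spin": 0, "fingers": 0.8}

```text
t: 9.1
ee_pos: [0.4924, 0.0247, 0.1972]
ee_rot: [0.001, 0.689, 0.725, 0.0]
force: [-0.3, -0.0, 0.3]
grip_width: 0.0682
gripper_force: 0.0
```

>>> apply_moves:
  plan:
    - {"x": -0.03, "y": -0.1, "z": 0, "spin": 0, "fingers": 0.8}
    - {"x": -0.03, "y": -0.2, "z": 0, "spin": 0, "fingers": 0.8}
    - {"x": -0.04, "y": -0.25, "z": 0, "spin": 0, "fingers": 0.8}
    - {"x": -0.04, "y": -0.2, "z": 0, "spin": 0, "fingers": 0.8}
    - {"x": -0.04, "y": -0.1, "z": 0, "spin": 0, "fingers": 0.8}
    - {"x": 0, "y": -0.08, "z": 0, "spin": 0, "fingers": 0.8}
    - {"x": 0, "y": 0, "z": 0, "spin": 0, "fingers": 0.8}

```text
t: 9.8
ee_pos: [0.4655, -0.1158, 0.1949]
ee_rot: [0.0, 0.689, 0.725, -0.0]
force: [-0.1, -0.1, -0.1]
grip_width: 0.0682
gripper_force: 0.0
```

Run:
```python
from h import *
c=shot('top','t3'); s=shot('side','s3'); st=bot.state(); print(st['ee_pos'],st['grip_width'],st['force'])
up=lambda i,w,h: cv2.resize(i,(w,h),interpolation=cv2.INTER_CUBIC)
L=np.hstack([up(c['pixels'][165:265,105:265],400,250),up(s['pixels'][90:215,190:315],400,400)[:250] if 0 else up(s['pixels'][115:215,190:350],400,250)])
cv2.imwrite('pics/c5.png',np.vstack([L,np.hstack([up(s['pixels'][125:215,205:295],350,350),np.zeros((350,450,3),np.uint8)])]))
```

```text
[ 0.46554955 -0.11443321  0.19490613] 0.06837666583077295 [ 0.41356292  0.77876918 -0.27107729]
```

View pics/c5.png

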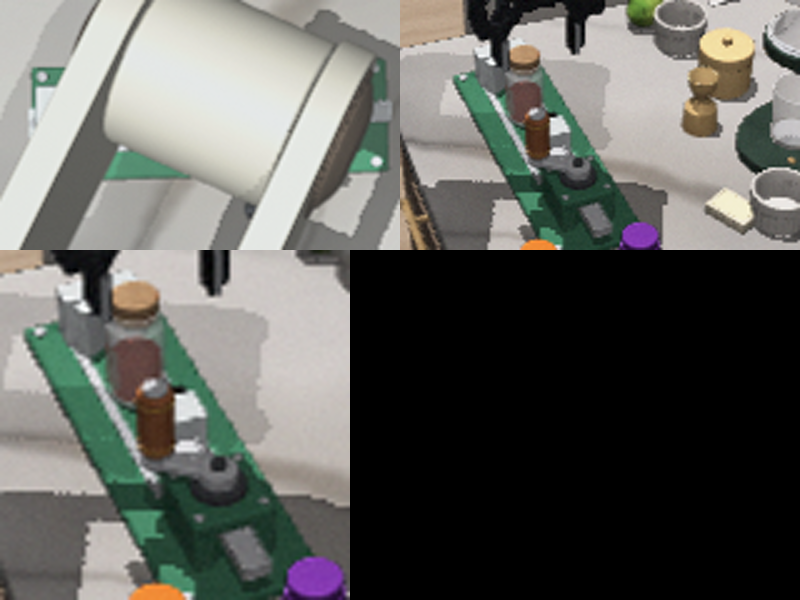

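The jar stands upright in the bay, and the sleeve is at lower-left crop (155,420), straight under the TCP to within 1 mm. I'll go down onto the sleeve and close.

>>> apply_moves:
  plan:
    - {"x": 0, "y": 0, "z": -0.1, "spin": 0, "fingers": 0.8}
    - {"x": 0, "y": 0, "z": -0.2, "spin": 0, "fingers": 0.8}
    - {"x": 0, "y": 0, "z": -0.2, "spin": 0, "fingers": 0.8}
    - {"x": 0, "y": 0, "z": -0.15, "spin": 0, "fingers": 0.8}
    - {"x": 0, "y": 0, "z": -0.09, "spin": 0, "fingers": 0.8}
    - {"x": 0, "y": 0, "z": 0, "spin": 0, "fingers": 0.5}
    - {"x": 0, "y": 0, "z": 0, "spin": 0, "fingers": 0.4}
    - {"x": 0, "y": 0, "z": 0, "spin": 0, "fingers": 0.35}

```text
t: 10.7
ee_pos: [0.4655, -0.1148, 0.0852]
ee_rot: [0.0, 0.688, 0.725, -0.0]
force: [-9.9, -0.7, 7.8]
grip_width: 0.03
gripper_force: 5.1
```

>>> apply_moves:
  plan:
    - {"x": 0, "y": 0, "z": 0, "spin": 0, "fingers": 0}
    - {"x": 0, "y": 0, "z": 0, "spin": 0, "fingers": 0}
    - {"x": 0, "y": 0, "z": 0, "spin": 0, "fingers": 0}
    - {"x": 0, "y": 0, "z": 0, "spin": 0, "fingers": 0}
    - {"x": 0, "y": 0, "z": 0, "spin": 0, "fingers": 0}

```text
t: 11.2
ee_pos: [0.4651, -0.1149, 0.0854]
ee_rot: [0.0, 0.689, 0.725, -0.0]
force: [-10.3, 1.3, 10.2]
grip_width: 0.025
gripper_force: 58.2
```

Run:
```python
from h import *
s=bot.state(); print({k:np.round(s[k],4) for k in('t','ee_pos','force','wrist_torque','grip_width','q')})
from m import v,T
a=T(v,[0,-.115]); d=s['ee_pos'][:2]-a; print(np.hypot(*d), np.arctan2(d[1],-d[0]))
```

```text
{'t': np.float64(11.2), 'ee_pos': array([ 0.4651, -0.1149,  0.0854]), 'force': array([-10.311 ,   1.2749,  10.1747]), 'wrist_torque': array([0.2552, 1.7596, 0.0321]), 'grip_width': np.float64(0.025), 'q': array([-4.0270e-01,  5.0100e-02,  1.8534e+00, -6.0000e-04,  1.2382e+00,
       -4.5440e-01])}
0.04460662882753721 0.6823949592234623
```

Run:
```python
import numpy as np
th=.68+.1*np.arange(0,65)
p=45/150*np.c_[-np.cos(th),np.sin(th)]; q=np.round(p,3); d=np.diff(q,axis=0)
for k in range(0,64,8): print(round(th[k],2),' '.join(f'{a:.3f},{b:.3f}' for a,b in d[k:k+8]))
```

```text
0.68 0.020,0.022 0.022,0.020 0.024,0.018 0.026,0.016 0.027,0.012 0.028,0.010 0.029,0.008 0.030,0.004
1.48 0.030,0.001 0.030,-0.002 0.029,-0.005 0.029,-0.007 0.028,-0.011 0.027,-0.013 0.026,-0.016 0.023,-0.018
2.28 0.022,-0.021 0.020,-0.023 0.017,-0.024 0.015,-0.026 0.012,-0.028 0.009,-0.028 0.006,-0.030 0.003,-0.030
3.08 0.001,-0.030 -0.003,-0.029 -0.005,-0.030 -0.009,-0.029 -0.011,-0.027 -0.014,-0.027 -0.017,-0.025 -0.019,-0.023
3.88 -0.021,-0.021 -0.024,-0.019 -0.025,-0.016 -0.026,-0.014 -0.028,-0.012 -0.029,-0.008 -0.029,-0.005 -0.030,-0.003
4.68 -0.030,0.001 -0.030,0.003 -0.029,0.007 -0.029,0.009 -0.027,0.012 -0.026,0.015 -0.025,0.017 -0.022,0.020
5.48 -0.021,0.022 -0.018,0.024 -0.016,0.025 -0.013,0.027 -0.010,0.028 -0.008,0.029 -0.004,0.030 -0.002,0.030
6.28 0.001,0.030 0.005,0.030 0.007,0.029 0.010,0.028 0.013,0.027 0.016,0.026 0.018,0.024 0.020,0.022
```

>>> apply_moves:
  plan:
    - {"x": 0.02, "y": 0.022, "z": 0, "spin": 0, "fingers": 0}
    - {"x": 0.022, "y": 0.02, "z": 0, "spin": 0, "fingers": 0}
    - {"x": 0.024, "y": 0.018, "z": 0, "spin": 0, "fingers": 0}
    - {"x": 0.026, "y": 0.016, "z": 0, "spin": 0, "fingers": 0}

```text
t: 11.6
ee_pos: [0.4794, -0.104, 0.0854]
ee_rot: [0.001, 0.689, 0.725, -0.0]
force: [-5.2, -9.3, 4.1]
grip_width: 0.0246
gripper_force: 58.5
```

>>> apply_moves:
  plan:
    - {"x": 0.027, "y": 0.012, "z": 0, "spin": 0, "fingers": 0}
    - {"x": 0.028, "y": 0.01, "z": 0, "spin": 0, "fingers": 0}
    - {"x": 0.029, "y": 0.008, "z": 0, "spin": 0, "fingers": 0}
    - {"x": 0.03, "y": 0.004, "z": 0, "spin": 0, "fingers": 0}

```text
t: 12.0
ee_pos: [0.4965, -0.0998, 0.0854]
ee_rot: [0.001, 0.689, 0.725, -0.001]
force: [-8.0, -16.7, 3.4]
grip_width: 0.0246
gripper_force: 58.7
```

>>> apply_moves:
  plan:
    - {"x": 0.03, "y": -0.002, "z": 0, "spin": 0, "fingers": 0}
    - {"x": 0.03, "y": -0.005, "z": 0, "spin": 0, "fingers": 0}
    - {"x": 0.029, "y": -0.007, "z": 0, "spin": 0, "fingers": 0}
    - {"x": 0.029, "y": -0.009, "z": 0, "spin": 0, "fingers": 0}
    - {"x": 0.028, "y": -0.011, "z": 0, "spin": 0, "fingers": 0}
    - {"x": 0.027, "y": -0.013, "z": 0, "spin": 0, "fingers": 0}
    - {"x": 0.026, "y": -0.016, "z": 0, "spin": 0, "fingers": 0}
    - {"x": 0.023, "y": -0.018, "z": 0, "spin": 0, "fingers": 0}

```text
t: 12.8
ee_pos: [0.5288, -0.1115, 0.0853]
ee_rot: [0.0, 0.689, 0.725, -0.001]
force: [-19.1, -8.7, 10.2]
grip_width: 0.0248
gripper_force: 59.4
```

>>> apply_moves:
  plan:
    - {"x": 0.022, "y": -0.021, "z": 0, "spin": 0, "fingers": 0}
    - {"x": 0.02, "y": -0.023, "z": 0, "spin": 0, "fingers": 0}
    - {"x": 0.017, "y": -0.024, "z": 0, "spin": 0, "fingers": 0}
    - {"x": 0.015, "y": -0.026, "z": 0, "spin": 0, "fingers": 0}

```text
t: 13.2
ee_pos: [0.5391, -0.1252, 0.0852]
ee_rot: [-0.001, 0.689, 0.725, -0.002]
force: [-25.6, -3.3, 13.9]
grip_width: 0.0249
gripper_force: 60.0
```

```bash
cat > fit.py <<'E'
import numpy as np
from scipy.optimize import least_squares
P=np.array([(.4651,-.1149),(.4794,-.104),(.4965,-.0998),(.5288,-.1115),(.5391,-.1252)])
r=least_squares(lambda c:np.hypot(*(P-c).T)-.045,[.4985,-.1445]); print(r.x,r.fun*1e3)
c=r.x; d=P[-1]-c; t=np.arctan2(d[1],-d[0]); print('theta',t)
from bench import bot
print(bot.state()['ee_pos'],bot.state()['force'])
E
python3 fit.py
```

```text
[ 0.49859761 -0.14478969] [-0.10586016  0.08156462  0.03856806 -0.05127264 -0.00889345]
theta 2.6910960967769766
[ 0.53909727 -0.12521228  0.08520634] [-25.6499603   -3.34553921  13.93294274]
```

>>> apply_moves:
  plan:
    - {"x": 0.006, "y": -0.028, "z": 0, "spin": 0, "fingers": 0}
    - {"x": 0.002, "y": -0.028, "z": 0, "spin": 0, "fingers": 0}
    - {"x": 0.006, "y": -0.03, "z": 0, "spin": 0, "fingers": 0}
    - {"x": 0.003, "y": -0.03, "z": 0, "spin": 0, "fingers": 0}
    - {"x": 0.001, "y": -0.03, "z": 0, "spin": 0, "fingers": 0}
    - {"x": -0.003, "y": -0.029, "z": 0, "spin": 0, "fingers": 0}
    - {"x": -0.005, "y": -0.03, "z": 0, "spin": 0, "fingers": 0}
    - {"x": -0.009, "y": -0.029, "z": 0, "spin": 0, "fingers": 0}

```text
t: 14.0
ee_pos: [0.5411, -0.159, 0.0854]
ee_rot: [0.0, 0.688, 0.725, 0.001]
force: [-2.3, 9.7, 4.2]
grip_width: 0.0248
gripper_force: 59.0
```

>>> apply_moves:
  plan:
    - {"x": -0.011, "y": -0.027, "z": 0, "spin": 0, "fingers": 0}
    - {"x": -0.014, "y": -0.027, "z": 0, "spin": 0, "fingers": 0}
    - {"x": -0.017, "y": -0.025, "z": 0, "spin": 0, "fingers": 0}
    - {"x": -0.019, "y": -0.023, "z": 0, "spin": 0, "fingers": 0}
    - {"x": -0.021, "y": -0.021, "z": 0, "spin": 0, "fingers": 0}
    - {"x": -0.024, "y": -0.019, "z": 0, "spin": 0, "fingers": 0}
    - {"x": -0.025, "y": -0.016, "z": 0, "spin": 0, "fingers": 0}
    - {"x": -0.026, "y": -0.014, "z": 0, "spin": 0, "fingers": 0}

```text
t: 14.8
ee_pos: [0.5184, -0.1853, 0.0855]
ee_rot: [0.001, 0.689, 0.725, 0.001]
force: [7.8, 4.9, -1.4]
grip_width: 0.0246
gripper_force: 58.8
```

>>> apply_moves:
  plan:
    - {"x": -0.028, "y": -0.012, "z": 0, "spin": 0, "fingers": 0}
    - {"x": -0.029, "y": -0.008, "z": 0, "spin": 0, "fingers": 0}
    - {"x": -0.029, "y": -0.005, "z": 0, "spin": 0, "fingers": 0}
    - {"x": -0.03, "y": -0.003, "z": 0, "spin": 0, "fingers": 0}
    - {"x": -0.03, "y": 0.001, "z": 0, "spin": 0, "fingers": 0}
    - {"x": -0.03, "y": 0.003, "z": 0, "spin": 0, "fingers": 0}
    - {"x": -0.029, "y": 0.007, "z": 0, "spin": 0, "fingers": 0}
    - {"x": -0.029, "y": 0.009, "z": 0, "spin": 0, "fingers": 0}

```text
t: 15.6
ee_pos: [0.4833, -0.1876, 0.0856]
ee_rot: [0.002, 0.689, 0.725, 0.0]
force: [8.5, -4.9, -3.4]
grip_width: 0.0248
gripper_force: 59.0
```

>>> apply_moves:
  plan:
    - {"x": -0.027, "y": 0.012, "z": 0, "spin": 0, "fingers": 0}
    - {"x": -0.026, "y": 0.015, "z": 0, "spin": 0, "fingers": 0}
    - {"x": -0.025, "y": 0.017, "z": 0, "spin": 0, "fingers": 0}
    - {"x": -0.022, "y": 0.02, "z": 0, "spin": 0, "fingers": 0}
    - {"x": -0.021, "y": 0.022, "z": 0, "spin": 0, "fingers": 0}
    - {"x": -0.018, "y": 0.024, "z": 0, "spin": 0, "fingers": 0}

```text
t: 16.2
ee_pos: [0.4619, -0.1715, 0.0856]
ee_rot: [0.002, 0.689, 0.725, -0.0]
force: [0.6, -10.7, -0.7]
grip_width: 0.0248
gripper_force: 59.2
```

Run:
```python
import numpy as np
th=5.68+.05*np.arange(0,53)
p=.3*np.c_[-np.cos(th),np.sin(th)]; q=np.round(p,3); d=np.diff(q,axis=0)
for k in range(0,52,4): print(round(th[k],2),' '.join(f'{a:.3f},{b:.3f}' for a,b in d[k:k+4]))
```

```text
5.68 -0.008,0.012 -0.008,0.013 -0.007,0.014 -0.006,0.013
5.88 -0.005,0.014 -0.005,0.014 -0.004,0.015 -0.004,0.014
6.08 -0.002,0.015 -0.002,0.015 -0.002,0.015 0.000,0.015
6.28 0.000,0.015 0.001,0.015 0.002,0.015 0.003,0.015
6.48 0.003,0.014 0.004,0.015 0.005,0.014 0.005,0.014
6.68 0.006,0.014 0.007,0.013 0.008,0.013 0.008,0.013
6.88 0.009,0.012 0.009,0.012 0.010,0.011 0.010,0.011
7.08 0.011,0.010 0.012,0.009 0.012,0.009 0.012,0.009
7.28 0.013,0.008 0.013,0.007 0.014,0.006 0.013,0.006
7.48 0.014,0.005 0.015,0.005 0.014,0.004 0.015,0.002
7.68 0.015,0.003 0.015,0.001 0.015,0.001 0.015,0.000
7.88 0.015,-0.001 0.015,-0.001 0.015,-0.003 0.014,-0.003
8.08 0.015,-0.003 0.014,-0.005 0.014,-0.005 0.014,-0.006
```

>>> apply_moves:
  plan:
    - {"x": -0.008, "y": 0.012, "fingers": 0, "z": 0, "spin": 0}
    - {"x": 0, "y": 0, "fingers": 0, "z": 0, "spin": 0}
    - {"x": 0, "y": 0, "fingers": 0, "z": 0, "spin": 0}
    - {"x": 0, "y": 0, "fingers": 0, "z": 0, "spin": 0}
    - {"x": -0.008, "y": 0.013, "fingers": 0, "z": 0, "spin": 0}
    - {"x": 0, "y": 0, "fingers": 0, "z": 0, "spin": 0}
    - {"x": 0, "y": 0, "fingers": 0, "z": 0, "spin": 0}
    - {"x": 0, "y": 0, "fingers": 0, "z": 0, "spin": 0}

```text
t: 17.0
ee_pos: [0.4593, -0.1676, 0.0855]
ee_rot: [0.001, 0.689, 0.725, -0.0]
force: [-4.0, -8.0, 0.8]
grip_width: 0.0246
gripper_force: 59.5
```

>>> apply_moves:
  plan:
    - {"x": -0.007, "y": 0.014, "fingers": 0, "z": 0, "spin": 0}
    - {"x": 0, "y": 0, "fingers": 0, "z": 0, "spin": 0}
    - {"x": 0, "y": 0, "fingers": 0, "z": 0, "spin": 0}
    - {"x": 0, "y": 0, "fingers": 0, "z": 0, "spin": 0}
    - {"x": -0.006, "y": 0.013, "fingers": 0, "z": 0, "spin": 0}
    - {"x": 0, "y": 0, "fingers": 0, "z": 0, "spin": 0}
    - {"x": 0, "y": 0, "fingers": 0, "z": 0, "spin": 0}
    - {"x": 0, "y": 0, "fingers": 0, "z": 0, "spin": 0}

```text
t: 17.8
ee_pos: [0.4573, -0.1635, 0.0855]
ee_rot: [0.001, 0.689, 0.725, -0.001]
force: [-4.8, -9.5, 3.3]
grip_width: 0.0245
gripper_force: 59.6
```

>>> apply_moves:
  plan:
    - {"x": -0.005, "y": 0.014, "fingers": 0, "z": 0, "spin": 0}
    - {"x": 0, "y": 0, "fingers": 0, "z": 0, "spin": 0}
    - {"x": 0, "y": 0, "fingers": 0, "z": 0, "spin": 0}
    - {"x": 0, "y": 0, "fingers": 0, "z": 0, "spin": 0}
    - {"x": -0.005, "y": 0.014, "fingers": 0, "z": 0, "spin": 0}
    - {"x": 0, "y": 0, "fingers": 0, "z": 0, "spin": 0}
    - {"x": 0, "y": 0, "fingers": 0, "z": 0, "spin": 0}
    - {"x": 0, "y": 0, "fingers": 0, "z": 0, "spin": 0}

```text
t: 18.6
ee_pos: [0.4556, -0.1593, 0.0855]
ee_rot: [0.001, 0.689, 0.725, -0.001]
force: [-7.2, -10.1, 3.4]
grip_width: 0.0247
gripper_force: 59.8
```

>>> apply_moves:
  plan:
    - {"x": -0.004, "y": 0.015, "fingers": 0, "z": 0, "spin": 0}
    - {"x": 0, "y": 0, "fingers": 0, "z": 0, "spin": 0}
    - {"x": 0, "y": 0, "fingers": 0, "z": 0, "spin": 0}
    - {"x": 0, "y": 0, "fingers": 0, "z": 0, "spin": 0}
    - {"x": -0.004, "y": 0.014, "fingers": 0, "z": 0, "spin": 0}
    - {"x": 0, "y": 0, "fingers": 0, "z": 0, "spin": 0}
    - {"x": 0, "y": 0, "fingers": 0, "z": 0, "spin": 0}
    - {"x": 0, "y": 0, "fingers": 0, "z": 0, "spin": 0}

```text
t: 19.4
ee_pos: [0.4544, -0.1549, 0.0855]
ee_rot: [0.001, 0.689, 0.725, -0.001]
force: [-7.2, -7.7, 4.6]
grip_width: 0.0244
gripper_force: 59.8
```

>>> apply_moves:
  plan:
    - {"x": -0.002, "y": 0.015, "fingers": 0, "z": 0, "spin": 0}
    - {"x": 0, "y": 0, "fingers": 0, "z": 0, "spin": 0}
    - {"x": 0, "y": 0, "fingers": 0, "z": 0, "spin": 0}
    - {"x": 0, "y": 0, "fingers": 0, "z": 0, "spin": 0}
    - {"x": -0.002, "y": 0.015, "fingers": 0, "z": 0, "spin": 0}
    - {"x": 0, "y": 0, "fingers": 0, "z": 0, "spin": 0}
    - {"x": 0, "y": 0, "fingers": 0, "z": 0, "spin": 0}
    - {"x": 0, "y": 0, "fingers": 0, "z": 0, "spin": 0}

```text
t: 20.2
ee_pos: [0.4536, -0.1503, 0.0854]
ee_rot: [0.001, 0.689, 0.725, -0.001]
force: [-8.7, -6.6, 5.1]
grip_width: 0.0247
gripper_force: 60.0
```

>>> apply_moves:
  plan:
    - {"x": -0.002, "y": 0.015, "fingers": 0, "z": 0, "spin": 0}
    - {"x": 0, "y": 0, "fingers": 0, "z": 0, "spin": 0}
    - {"x": 0, "y": 0, "fingers": 0, "z": 0, "spin": 0}
    - {"x": 0, "y": 0, "fingers": 0, "z": 0, "spin": 0}
    - {"x": 0, "y": 0.015, "fingers": 0, "z": 0, "spin": 0}
    - {"x": 0, "y": 0, "fingers": 0, "z": 0, "spin": 0}
    - {"x": 0, "y": 0, "fingers": 0, "z": 0, "spin": 0}
    - {"x": 0, "y": 0, "fingers": 0, "z": 0, "spin": 0}

```text
t: 21.0
ee_pos: [0.4533, -0.1457, 0.0854]
ee_rot: [0.001, 0.689, 0.725, -0.001]
force: [-7.6, -7.2, 5.6]
grip_width: 0.0247
gripper_force: 60.1
```

>>> apply_moves:
  plan:
    - {"x": -0.004, "y": 0.015, "fingers": 0, "z": 0, "spin": 0}
    - {"x": 0, "y": 0, "fingers": 0, "z": 0, "spin": 0}
    - {"x": 0, "y": 0, "fingers": 0, "z": 0, "spin": 0}
    - {"x": 0, "y": 0, "fingers": 0, "z": 0, "spin": 0}
    - {"x": 0.001, "y": 0.015, "fingers": 0, "z": 0, "spin": 0}
    - {"x": 0, "y": 0, "fingers": 0, "z": 0, "spin": 0}
    - {"x": 0, "y": 0, "fingers": 0, "z": 0, "spin": 0}
    - {"x": 0, "y": 0, "fingers": 0, "z": 0, "spin": 0}

```text
t: 21.8
ee_pos: [0.4534, -0.1412, 0.0854]
ee_rot: [0.001, 0.689, 0.725, -0.0]
force: [-3.2, -5.7, 2.2]
grip_width: 0.0245
gripper_force: 59.9
```

>>> apply_moves:
  plan:
    - {"x": 0.002, "y": 0.015, "fingers": 0, "z": 0, "spin": 0}
    - {"x": 0, "y": 0, "fingers": 0, "z": 0, "spin": 0}
    - {"x": 0, "y": 0, "fingers": 0, "z": 0, "spin": 0}
    - {"x": 0, "y": 0, "fingers": 0, "z": 0, "spin": 0}
    - {"x": 0.003, "y": 0.015, "fingers": 0, "z": 0, "spin": 0}
    - {"x": 0, "y": 0, "fingers": 0, "z": 0, "spin": 0}
    - {"x": 0, "y": 0, "fingers": 0, "z": 0, "spin": 0}
    - {"x": 0, "y": 0, "fingers": 0, "z": 0, "spin": 0}

```text
t: 22.6
ee_pos: [0.454, -0.1366, 0.0855]
ee_rot: [0.001, 0.689, 0.725, -0.0]
force: [-4.4, -4.7, 2.4]
grip_width: 0.025
gripper_force: 59.9
```

Run:
```python
from h import *
c=shot('top','t6'); s=shot('side','s6'); st=bot.state(); print(st['force'],st['ee_pos'])
up=lambda i,w,h: cv2.resize(i,(w,h),interpolation=cv2.INTER_CUBIC)
L=np.hstack([up(c['pixels'][180:255,105:205],400,300),up(s['pixels'][110:200,200:290],400,400)[:300]])
cv2.imwrite('pics/c6.png',L)
```

```text
[-3.5642423  -6.00012342  3.75273656] [ 0.45402912 -0.13660212  0.08545349]
```

View pics/c6.png

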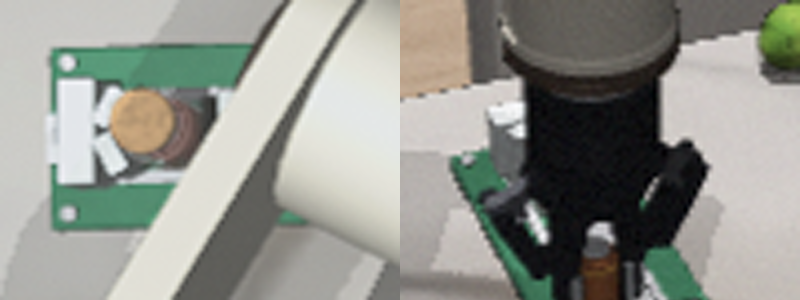

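The cork shows at (141,121) in the left crop, close to the V-block at (108,130). I can track its centroid to see when the jar stops moving, alongside the force.

```bash
cat > k.py <<'E'
from h import *
from m import v,T
import sys
def cork(c):
    im=c['pixels'][180:255,105:180].astype(float)
    m=((im[...,2]-im[...,0])>50)&(im[...,2]>130)
    w=np.clip(im[...,2]-im[...,0]-20,0,100); mk=cv2.dilate(m.astype(np.uint8),np.ones((3,3)))
    w=w*mk; Y,X=np.mgrid[:75,:75]
    return (w*X).sum()/w.sum()+105,(w*Y).sum()/w.sum()+180,m.sum()
def vise(p): 
    a=v[2]; return np.array(p[:2]-v[:2])@np.array([[np.cos(a),-np.sin(a)],[np.sin(a),np.cos(a)]])
def rep(c):
    u=cork(c); st=bot.state(); p=st['ee_pos'][:2]-[.4986,-.1448]; th=np.arctan2(p[1],-p[0])+2*np.pi
    F=st['force']; d=np.array([np.sin(th),np.cos(th)])
    print('px',np.round(u,2),'vise mm',np.round(vise(atz(c,u[0],u[1],.104))*1e3,1),'th',round(th,3),'Ft',round(-F[:2]@d,1),'Fr',round(F[:2]@np.array([-np.cos(th),np.sin(th)]),1))
if __name__=='__main__':
    rep(load('t6')) if len(sys.argv)>1 else rep(bot.capture('top'))
E
python3 k.py 1
```

```text
px [139.79 209.73 189.  ] vise mm [ 0.2 85.3] th 6.465 Ft 6.5 Fr 2.4
```

>>> apply_moves:
  plan:
    - {"x": 0.003, "y": 0.014, "fingers": 0, "z": 0, "spin": 0}
    - {"x": 0, "y": 0, "fingers": 0, "z": 0, "spin": 0}
    - {"x": 0, "y": 0, "fingers": 0, "z": 0, "spin": 0}
    - {"x": 0, "y": 0, "fingers": 0, "z": 0, "spin": 0}
    - {"x": 0.004, "y": 0.015, "fingers": 0, "z": 0, "spin": 0}
    - {"x": 0, "y": 0, "fingers": 0, "z": 0, "spin": 0}
    - {"x": 0, "y": 0, "fingers": 0, "z": 0, "spin": 0}
    - {"x": 0, "y": 0, "fingers": 0, "z": 0, "spin": 0}

```text
t: 23.5
ee_pos: [0.4551, -0.1322, 0.0854]
ee_rot: [0.001, 0.689, 0.725, -0.0]
force: [-3.9, -5.2, 4.1]
grip_width: 0.0245
gripper_force: 59.9
```

```bash
python3 k.py
```

```text
px [139.37 209.81 192.  ] vise mm [ 0.  86.2] th 6.565 Ft 6.4 Fr 1.5
```

>>> apply_moves:
  plan:
    - {"x": 0.005, "y": 0.014, "fingers": 0, "z": 0, "spin": 0}
    - {"x": 0, "y": 0, "fingers": 0, "z": 0, "spin": 0}
    - {"x": 0, "y": 0, "fingers": 0, "z": 0, "spin": 0}
    - {"x": 0, "y": 0, "fingers": 0, "z": 0, "spin": 0}
    - {"x": 0.005, "y": 0.014, "fingers": 0, "z": 0, "spin": 0}
    - {"x": 0, "y": 0, "fingers": 0, "z": 0, "spin": 0}
    - {"x": 0, "y": 0, "fingers": 0, "z": 0, "spin": 0}
    - {"x": 0, "y": 0, "fingers": 0, "z": 0, "spin": 0}

```text
t: 24.35
ee_pos: [0.4566, -0.128, 0.0854]
ee_rot: [0.001, 0.689, 0.725, -0.0]
force: [-3.8, -5.9, 4.6]
grip_width: 0.0246
gripper_force: 59.9
```

```bash
python3 k.py
```

```text
px [138.92 209.83 189.  ] vise mm [ 0.  87.2] th 6.663 Ft 5.9 Fr 1.9
```

>>> apply_moves:
  plan:
    - {"x": 0.006, "y": 0.014, "fingers": 0, "z": 0, "spin": 0}
    - {"x": 0, "y": 0, "fingers": 0, "z": 0, "spin": 0}
    - {"x": 0, "y": 0, "fingers": 0, "z": 0, "spin": 0}
    - {"x": 0, "y": 0, "fingers": 0, "z": 0, "spin": 0}
    - {"x": 0.007, "y": 0.013, "fingers": 0, "z": 0, "spin": 0}
    - {"x": 0, "y": 0, "fingers": 0, "z": 0, "spin": 0}
    - {"x": 0, "y": 0, "fingers": 0, "z": 0, "spin": 0}
    - {"x": 0, "y": 0, "fingers": 0, "z": 0, "spin": 0}

```text
t: 25.2
ee_pos: [0.4585, -0.1239, 0.0854]
ee_rot: [0.001, 0.689, 0.725, -0.0]
force: [-4.9, -5.0, 4.7]
grip_width: 0.0249
gripper_force: 59.9
```

```bash
python3 k.py
```

```text
px [138.4  209.82 189.  ] vise mm [ 0.1 88.4] th 6.764 Ft 6.3 Fr 1.1
```

>>> apply_moves:
  plan:
    - {"x": 0.008, "y": 0.013, "fingers": 0, "z": 0, "spin": 0}
    - {"x": 0, "y": 0, "fingers": 0, "z": 0, "spin": 0}
    - {"x": 0, "y": 0, "fingers": 0, "z": 0, "spin": 0}
    - {"x": 0, "y": 0, "fingers": 0, "z": 0, "spin": 0}
    - {"x": 0.008, "y": 0.013, "fingers": 0, "z": 0, "spin": 0}
    - {"x": 0, "y": 0, "fingers": 0, "z": 0, "spin": 0}
    - {"x": 0, "y": 0, "fingers": 0, "z": 0, "spin": 0}
    - {"x": 0, "y": 0, "fingers": 0, "z": 0, "spin": 0}

```text
t: 26.05
ee_pos: [0.4609, -0.12, 0.0854]
ee_rot: [0.001, 0.689, 0.725, -0.0]
force: [-4.8, -4.5, 4.0]
grip_width: 0.0244
gripper_force: 59.9
```

```bash
python3 k.py
```

```text
px [137.65 209.69 180.  ] vise mm [ 0.4 90. ] th 6.866 Ft 6.3 Fr 1.4
```

>>> apply_moves:
  plan:
    - {"x": 0.009, "y": 0.012, "fingers": 0, "z": 0, "spin": 0}
    - {"x": 0, "y": 0, "fingers": 0, "z": 0, "spin": 0}
    - {"x": 0, "y": 0, "fingers": 0, "z": 0, "spin": 0}
    - {"x": 0, "y": 0, "fingers": 0, "z": 0, "spin": 0}
    - {"x": 0.009, "y": 0.012, "fingers": 0, "z": 0, "spin": 0}
    - {"x": 0, "y": 0, "fingers": 0, "z": 0, "spin": 0}
    - {"x": 0, "y": 0, "fingers": 0, "z": 0, "spin": 0}
    - {"x": 0, "y": 0, "fingers": 0, "z": 0, "spin": 0}

```text
t: 26.9
ee_pos: [0.4636, -0.1163, 0.0854]
ee_rot: [0.001, 0.689, 0.725, -0.0]
force: [-5.2, -5.3, 4.7]
grip_width: 0.025
gripper_force: 59.9
```

```bash
python3 k.py
```

```text
px [136.41 209.28 157.  ] vise mm [ 1.4 92.7] th 6.966 Ft 5.6 Fr 0.6
```

```bash
cat >> k.py <<'E'
def edge(c):
    im=c['pixels'].astype(float); D=im[...,2]-im[...,0]; o=[]
    for y in range(204,216):
        r=D[y,105:180]; i=np.argmax(r>50); o.append(105+i-(r[i]-50)/(r[i]-r[i-1]+1e-9))
    return np.array(o)
if __name__=='__main__':
    c=load('t6') if len(sys.argv)>1 else shot('top','tl')
    e=edge(c); im=c['pixels'][209,128:156].astype(int); print('edge',np.round(e[2:10].mean(),2),'min',np.round(np.sort(e)[:4].mean(),2)); print(im[:,2]-im[:,0])
E
python3 k.py 1|tail -2; python3 k.py
```

```text
[-6 -7 -8 -9 31 87 77 72 70 68 65 69 71 67 68 73 69 64 70 69 43 15 24 28
 27 19 12  6]
px [136.41 209.28 157.  ] vise mm [ 1.4 92.7] th 6.966 Ft 6.0 Fr 1.0
edge 130.06 min 129.78
[-13   2  59  73  74  73  72  66  67  71  72  68  71  71  68  40  16   8
   9  10   9   9  10   9  10   9   9   9]
```

```bash
python3 k.py 1|grep edge
```

```text
edge 132.52 min 132.32
```

>>> apply_moves:
  plan:
    - {"x": 0.01, "y": 0.011, "fingers": 0, "z": 0, "spin": 0}
    - {"x": 0, "y": 0, "fingers": 0, "z": 0, "spin": 0}
    - {"x": 0, "y": 0, "fingers": 0, "z": 0, "spin": 0}
    - {"x": 0, "y": 0, "fingers": 0, "z": 0, "spin": 0}
    - {"x": 0.01, "y": 0.011, "fingers": 0, "z": 0, "spin": 0}
    - {"x": 0, "y": 0, "fingers": 0, "z": 0, "spin": 0}
    - {"x": 0, "y": 0, "fingers": 0, "z": 0, "spin": 0}
    - {"x": 0, "y": 0, "fingers": 0, "z": 0, "spin": 0}

```text
t: 27.85
ee_pos: [0.4665, -0.1131, 0.0854]
ee_rot: [0.001, 0.689, 0.725, -0.0]
force: [-4.9, -5.8, 4.3]
grip_width: 0.0247
gripper_force: 59.9
```

```bash
python3 k.py
```

```text
px [135.45 208.58 118.  ] vise mm [ 3.  94.8] th 7.063 Ft 7.0 Fr 0.5
edge 130.21 min 129.89
[-12   1  58  72  71  71  70  66  67  70  70  68  44  15   9  10  10   9
  11  10  10  10  10   9   9   9   9  13]
```

>>> apply_moves:
  plan:
    - {"x": 0.011, "y": 0.01, "fingers": 0, "z": 0, "spin": 0}
    - {"x": 0, "y": 0, "fingers": 0, "z": 0, "spin": 0}
    - {"x": 0, "y": 0, "fingers": 0, "z": 0, "spin": 0}
    - {"x": 0, "y": 0, "fingers": 0, "z": 0, "spin": 0}

```text
t: 28.35
ee_pos: [0.4681, -0.1116, 0.0854]
ee_rot: [0.001, 0.689, 0.725, -0.0]
force: [-5.5, -4.4, 4.1]
grip_width: 0.025
gripper_force: 59.9
```

```bash
python3 k.py; for i in 1 2 3; do python3 k.py | grep -v '\['; done
```

```text
px [134.9  208.28  99.  ] vise mm [ 3.7 96. ] th 7.111 Ft 7.2 Fr 0.2
edge 130.21 min 129.89
[-12   2  57  73  72  72  70  67  67  70  61  22   5  10   9   9  10  10
  11  10  10  11  10  10   9   9  13   5]
edge 130.22 min 129.89
  10   9  10  10  10  11  10  11  13   5]
edge 130.21 min 129.89
  10  10  10  10  10  11  10  10  14   6]
edge 130.2 min 129.88
  10  10  10  10  10  10  11   9  14   5]
```

>>> apply_moves:
  plan:
    - {"x": 0.007, "y": 0.006, "fingers": 0, "z": 0, "spin": 0}
    - {"x": 0, "y": 0, "fingers": 0, "z": 0, "spin": 0}
    - {"x": 0, "y": 0, "fingers": 0, "z": 0, "spin": 0}
    - {"x": 0, "y": 0, "fingers": 0, "z": 0, "spin": 0}

```text
t: 29.15
ee_pos: [0.4691, -0.1108, 0.0854]
ee_rot: [0.001, 0.689, 0.725, -0.0]
force: [-6.7, -7.0, 5.3]
grip_width: 0.0246
gripper_force: 60.0
```

```bash
for i in 1 2 3 4; do python3 k.py | grep -E 'Ft|edge'; done
```

```text
px [134.54 208.13  87.  ] vise mm [ 4.1 96.8] th 7.139 Ft 9.7 Fr 1.2
edge 130.2 min 129.88
px [134.53 208.13  87.  ] vise mm [ 4.1 96.8] th 7.139 Ft 9.6 Fr -1.0
edge 130.2 min 129.88
px [134.53 208.14  88.  ] vise mm [ 4.1 96.8] th 7.139 Ft 9.0 Fr 0.4
edge 130.21 min 129.89
px [134.53 208.13  87.  ] vise mm [ 4.1 96.8] th 7.139 Ft 8.8 Fr -0.4
edge 130.2 min 129.87
```

>>> apply_moves:
  plan:
    - {"x": -0.003, "y": -0.003, "fingers": 0, "z": 0, "spin": 0}
    - {"x": 0, "y": 0, "fingers": 0, "z": 0, "spin": 0}
    - {"x": 0, "y": 0, "fingers": 0, "z": 0, "spin": 0}

```text
t: 29.85
ee_pos: [0.469, -0.1108, 0.0854]
ee_rot: [0.001, 0.689, 0.725, 0.0]
force: [-3.8, -2.5, 8.8]
grip_width: 0.0249
gripper_force: 60.0
```

>>> apply_moves:
  plan:
    - {"x": 0, "y": 0, "fingers": 0.7, "z": 0, "spin": 0}
    - {"x": 0, "y": 0, "fingers": 0.7, "z": 0, "spin": 0}
    - {"x": 0, "y": 0, "fingers": 0.7, "z": 0, "spin": 0}
    - {"x": 0, "y": 0, "fingers": 0.7, "z": 0, "spin": 0}
    - {"x": 0, "y": 0, "fingers": 0.7, "z": 0.1, "spin": 0}
    - {"x": 0, "y": 0, "fingers": 0.7, "z": 0.2, "spin": 0}
    - {"x": 0, "y": 0, "fingers": 0.7, "z": 0.25, "spin": 0}
    - {"x": 0, "y": 0, "fingers": 0.7, "z": 0.25, "spin": 0}

```text
t: 30.65
ee_pos: [0.4682, -0.1103, 0.2052]
ee_rot: [-0.0, 0.689, 0.725, -0.0]
force: [1.5, 0.2, 0.8]
grip_width: 0.0594
gripper_force: 0.0
```

>>> apply_moves:
  plan:
    - {"x": 0, "y": -0.1, "fingers": 0.7, "z": 0.2, "spin": 0}
    - {"x": 0, "y": -0.2, "fingers": 0.7, "z": 0.1, "spin": 0}
    - {"x": 0, "y": -0.25, "fingers": 0.7, "z": 0, "spin": 0}
    - {"x": 0, "y": -0.25, "fingers": 0.7, "z": 0, "spin": 0}
    - {"x": 0, "y": -0.25, "fingers": 0.7, "z": 0, "spin": 0}
    - {"x": 0, "y": -0.15, "fingers": 0.7, "z": 0, "spin": 0}
    - {"x": 0, "y": 0, "fingers": 0.7, "z": 0, "spin": 0}

```text
t: 31.35
ee_pos: [0.4681, -0.2929, 0.2482]
ee_rot: [-0.0, 0.689, 0.724, -0.0]
force: [0.6, 0.1, 0.0]
grip_width: 0.0599
gripper_force: 0.0
```

```bash
python3 - <<'E'
from h import *
c=shot('top','t9'); s=shot('side','s9')
up=lambda i,w,h: cv2.resize(i,(w,h),interpolation=cv2.INTER_CUBIC)
cv2.imwrite('pics/c9.png',np.vstack([up(c['pixels'][180:250,105:265],800,350),np.hstack([up(s['pixels'][115:215,190:350],400,250),up(c['pixels'][165:265,260:420],400,250)])]))
E
python3 k.py | grep -E 'px|edge'
```

```text
px [137.65 209.74 198.  ] vise mm [ 0.3 90. ] th 4.917 Ft -0.9 Fr -0.5
edge 130.08 min 129.77
```

View pics/c9.png

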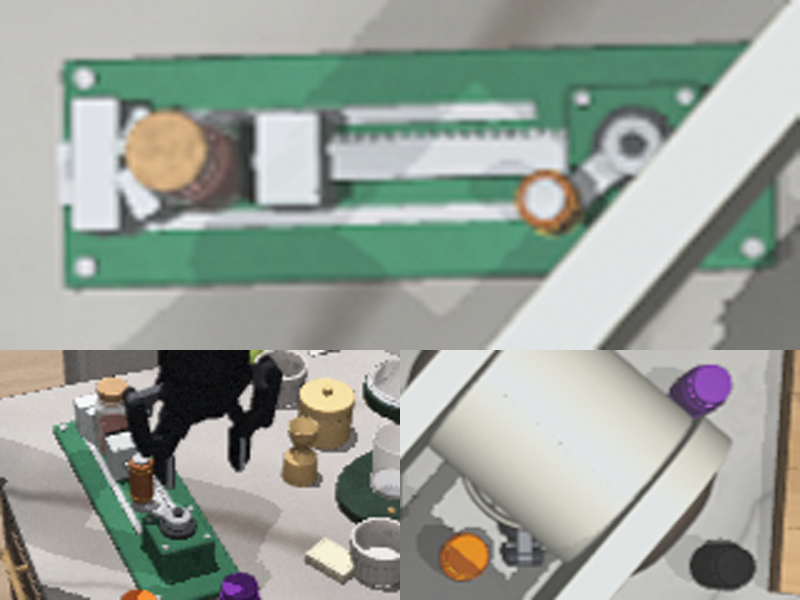

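The final view shows the jar upright and seated in the V-block at crop (165,150) with the jaw pad against it. The crank sleeve is at (547,198), and the gripper is clear of everything.

```bash
python3 -c "
from bench import bot; print(bot.job_done())"
```

```text
the job is handed in; nothing more can be done
None
```

The pink-red jar is upright and clamped against the V-block at an estimated 13–20 N (from the rise in crank force and from how far the jaw moved after the jar seated), the sleeve has been released, the other two jars were not touched, and the job was handed in at about 31 s.

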